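# Slip the U-bolt clamp over the lamp's boom tube

## Robot

A 6-joint arm with a two-finger parallel gripper is mounted at the origin on the work surface. World frame = base frame: x ahead of the robot, y to its left, z up, the work surface at z = 0. Lengths are in mm, angles in rad, forces in N, time in s.
With the tool pointing down it reaches from about 250 to 775 mm from the base axis. Payload 4 kg.
Tool frame: the origin (TCP) lies between the finger pads; the fingertips stand 14 mm ahead of it and the grasp point (between the pads) lies 5 mm behind it; z points along the fingers, y is the direction in which the jaws open and shut (so a half turn about z gives the same grasp; the last joint's range is limited). The gripper opens to 85 mm and grips with 20 to 120 N. Pads are 22 mm wide; open, the fingers measure 114 mm over their backs; the gripper's body (76 mm by 85 mm) begins 54 mm behind the grasp point. The pads swing forward as they close: fully open they stand 13 mm farther back than shut.
Start: joints at [-1.213, 0.087, 1.371, -0, 1.684, -0.103], TCP at [244.565, -492.65, 245.341] pointing down, gripper open.
Joint ranges: [-3.1, 3.1], [-0.76, 2.03], [0.27, 2.55], [-1.08, 4.22], [0.17, 2.65], [-2.57, 2.57]. Speed limits (rad/s): [2.79, 2.79, 3.14, 3.14, 3.14, 3.14].

## Interface

Orientations are given as a rotation vector (axis times angle).
In Python, from plant import r gives the robot as it stands.
- The arm moves only by the tool arm_command, never from a script. Its argument "moves" is one flat list of numbers, 7 for each row, row after row: the shift along the tool's x, y, z in cm, then the turn, a rotation vector about the tool's x, y, z in degrees, then the opening, from -1 (shut) to 1 (fully open), so that 0 is half open. A call has 1 to 12 rows; each row shifts and turns the commanded pose from where the row before left it, along the tool's axes as they then stand; what a row does not reach is not made up. A row lasts 1/12 s, in which the tool goes at most 41.7 mm and 7.16 degrees, less where a joint would pass 70% of its speed; a pose out of reach is approached as far as the arm can. A call is refused whole if a number of a shift passes 4.17 or a number of a turn 7.16, either way. A call with a gripper value outside its range is refused whole. The fingers move at their own pace and stop on an object; "force" is the grip in N (left out, the last holds). Time passes only in rows, so rows that do not move let the fingers close. It gives the time, the measured TCP pose, the force and the opening at its end, in the units of the state.
- r.get_state(): the state, without advancing time (a new reading comes with each control period).
- r.get_image(name): name is "scene" or "top" or "wrist"; returns (picture, depth): 480x640x3 uint8, blue, green, red; 480x640 float32, mm along the optical axis (not along the pixel's ray), 0 where there is no reading.
- r.calibration(name): a dict with "mtx" (3x3 intrinsics, pixels), "dist_coeffs" ([k1, k2, p1, p2, k3] as OpenCV has them; the pictures are not rectified), "world_from_camera" (4x4, takes a point from camera to world coordinates). Camera axes: x right, y down, z forward; pixel columns grow to the right and rows downward; lengths in mm; the calibration is good to about 2 mm. A picture is of the moment at which its call begins: read the wrist's pose just before it. calibration takes no time and is no camera call; for the wrist camera it gives the pose at the moment of the call.
- r.hand_in(): hands the job in, once; it reports no verdict.
The state is a dict: "t": time; "qpos": joint angles; "joint_vel": joint speeds; "joint_torque": joint torques, N m; "position": TCP position; "tool_rot": TCP orientation; "force": force on the tool from outside, world axes, zero at the start; "ft_torque": the same for the moment, N m; "opening": finger opening in mm.
Only numpy, scipy, OpenCV 4.12 (cv2) and the standard library are available. Lean on these libraries where they do the work, as an engineer would, in place of code of your own. Each camera call takes 0.05 s, during which the arm holds its last target.

## Task

The bench lamp's boom tube lies across its grey bracket. Take the wide U-bolt clamp out of its stand by its tab, bring it over the bracket from above and lower it gently, without dropping it, so that its legs straddle the tube and both go down through the two bracket holes until its bow rests on the tube; then let go. Leave the narrow U-bolt clamp standing in its own stand.

Things in the scene. Friction and masses are not known exactly. Their poses are not given: they have to be found in the camera images.
- wide_clamp_centre (a point): Centre of the wide U-bolt: 8 mm steel rod bent to an upside-down U, black tab on top; 128 mm high, 72 wide. z up. Leg axes at x=-32/+32 mm; leg ends 64 below, bow's underside 18.5 above, tab 24 to 64 above centre (30 along x, 10 thick along y: grip across y). 0.1 kg. Stands with legs 35 mm deep in loose holes of a fixed wood 96x42x40 mm stand: lift straight up. Works either way round.
- narrow_clamp_centre (a point): Centre of the narrow U-bolt, to be left alone: same shape and tab, but only 48 mm wide over its legs and 116 mm high (tab 18 to 58 mm above its centre), too narrow for the tube. It stands in a like stand of its own; which clamp stands in which of the two places varies.
- bracket_mid (a point): Midpoint between the holes, on top of the fixed grey bracket plate (120 x 90 mm, 10 thick, top 75 above bench). 28 mm through holes at x=-32/+32. The 36 mm boom tube lies on the plate along y (+90 to -180 mm, black lamp head at the -y end), its top 36 above this point. z up. Wide clamp home: x axes parallel, its centre 17.5 mm above this point; its legs clear the tube's top from 100 mm above.
Not all that is in view belongs to the job. What is shaped like the part that bears wide_clamp_centre but green or orange is not meant.

How it is judged:
By the outcome, as a careful person would: the job done as asked, in the order asked, and still so for the second after the job is handed in, with the robot touching nothing.
It also fails if it takes over 42 s, if anything falls off the work surface, if the arm or the gripper's body presses on something with over 40 N, if the wrist force passes 120 N, or if a joint passes its speed limit or range.

## Working session

There is one attempt and no reset: what is moved stays moved. The work goes in short steps, Python scripts to look and compute and a tool call to move; the robot and the scene stay as the last step left them, time stands still between calls to the robot, and variables do not carry over. Pictures are saved under pics/ and viewed, and the job is handed in when it is done.

Besides the shell and the picture viewer there is one more tool, called after "Call:" by a JSON object that holds its "method" and its "body", one argument or row to a line. arm_command: Moves the arm, as the interface text tells. Its arguments: {"type":"object","properties":{"moves":{"type":"array","items":{"type":"number"}},"force":{"type":"number"}},"required":["moves"]}

```bash
mkdir -p pics; ls; cat > snap.py <<'E'
import cv2,numpy as np,sys,pickle
from plant import r
def snap(name,tag):
    c=r.calibration(name); im,d=r.get_image(name)
    cv2.imwrite(f'pics/{tag}.png',im); pickle.dump((im,d,c),open(f'{tag}.pkl','wb'))
    return im,d,c
def cloud(d,c):
    h,w=d.shape
    u,v=np.meshgrid(np.arange(w),np.arange(h))
    p=cv2.undistortPoints(np.stack([u,v],-1).reshape(-1,1,2).astype(float),np.array(c['mtx']),np.array(c['dist_coeffs'])).reshape(h,w,2)
    P=np.dstack([p*d[...,None],d]); T=np.array(c['world_from_camera'])
    W=P@T[:3,:3].T+T[:3,3]; W[d<=0]=np.nan
    return W
E
python3 - <<'E'
from snap import *
print(r.get_state())
for n in('scene','top'): 
    im,d,c=snap(n,n+'0'); print(c['mtx'],c['world_from_camera'])
E
```

```text
pics
{'t': 0.0, 'qpos': array([-1.21308869e+00,  8.79540545e-02,  1.37229475e+00,  1.30387278e-05,
        1.68361141e+00, -1.03106073e-01]), 'joint_vel': array([ 0.00108852,  0.0018442 , -0.00087825, -0.00067668,  0.00043621,
       -0.00086585]), 'joint_torque': array([-6.25548801e-04, -3.51872134e+01, -3.13273716e+01, -2.77920117e-04,
        1.08979506e-02,  1.49647684e-05]), 'position': array([ 244.3990228 , -492.17730517,  244.11907718]), 'tool_rot': array([-3.05637962e+00, -7.16945145e-01,  4.31707253e-04]), 'force': array([-0.34661917,  0.00536497,  0.3867754 ]), 'ft_torque': array([0.00863188, 0.0423479 , 0.02642434]), 'opening': 85.57837656383336}
[[433.86257793   0.         322.90512213]
 [  0.         433.86257793 241.31481125]
 [  0.           0.           1.        ]] [[-4.37286575e-01  6.84986998e-01 -5.82729151e-01  8.91597115e+02]
 [ 8.99239497e-01  3.41825852e-01 -2.72989768e-01  3.12769475e+02]
 [ 1.21974467e-02 -6.43387830e-01 -7.65443220e-01  6.09043701e+02]
 [ 0.00000000e+00  0.00000000e+00  0.00000000e+00  1.00000000e+00]]
[[436.20386552   0.         319.44649061]
 [  0.         436.20386552 240.53648975]
 [  0.           0.           1.        ]] [[ 1.54210705e-02 -9.81066848e-01  1.93054473e-01  3.51947313e+02]
 [-9.99881003e-01 -1.52105411e-02  2.57273410e-03  9.88983405e+01]
 [ 4.12438854e-04 -1.93071174e-01 -9.81184667e-01  8.41368270e+02]
 [ 0.00000000e+00  0.00000000e+00  0.00000000e+00  1.00000000e+00]]
```

View pics/scene0.png

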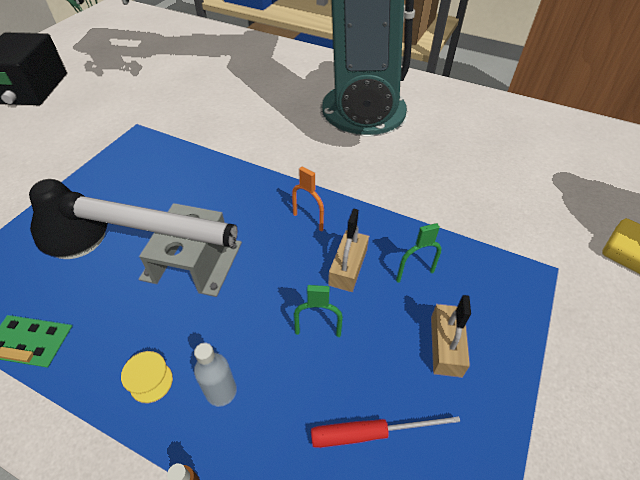

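View pics/top0.png

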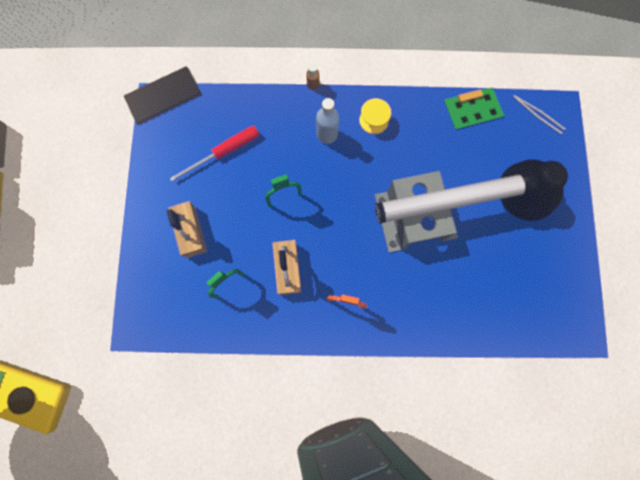

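The scene shows black-tab clamps in wooden stands at scene (350,240) and (458,330), and green and orange decoys at (318,297), (428,237) and (307,180). Next: measure which black one is wide.

```bash
python3 - <<'E'
from snap import *
for n in('scene','top'):
    im,d,c=pickle.load(open(n+'0.pkl','rb')); W=cloud(d,c)
    hsv=cv2.cvtColor(im,cv2.COLOR_BGR2HSV)
    boxes={'scene':{'A':(320,195,375,300),'B':(425,285,475,380)},'top':{'A':(265,230,310,305),'B':(160,195,215,265)}}[n]
    for k,(x0,y0,x1,y1) in boxes.items():
        w=W[y0:y1,x0:x1].reshape(-1,3); col=im[y0:y1,x0:x1].reshape(-1,3).astype(int); h=hsv[y0:y1,x0:x1].reshape(-1,3)
        blk=(col.max(1)<60)&(w[:,2]>60)&(w[:,2]<160)
        t=w[blk]; print(n,k,'tab',len(t),t.min(0).round(1) if len(t) else'',t.max(0).round(1),np.median(t,0).round(1))
        s=(abs(w[:,2]-40)<4)&(h[:,1]>70)&(h[:,0]<25)
        q=w[s]; 
        if len(q)>10:
            rc=cv2.minAreaRect(q[:,:2].astype(np.float32)); print('  stand',len(q),rc, q[:,2].mean())
        z=w[w[:,2]>45]; print('  tops',np.nanpercentile(z[:,2],[50,90,98,100]).round(1))
        g=(w[:,2]>50)&(w[:,2]<160); q=w[g]
        rc=cv2.minAreaRect(q[:,:2].astype(np.float32)); print('  above50',rc)
        crop=cv2.resize(im[y0:y1,x0:x1],None,fx=6,fy=6,interpolation=cv2.INTER_CUBIC)
        if n=='scene': cv2.imwrite(f'pics/crop{k}.png',crop[:600])
a=cv2.imread('pics/cropA.png');b=cv2.imread('pics/cropB.png')
h=max(a.shape[0],b.shape[0]);f=lambda m:cv2.copyMakeBorder(m,0,h-m.shape[0],0,10,0)
cv2.imwrite('pics/cropAB.png',np.hstack([f(a),f(b)]))
E
```

```text
scene A tab 214 [449.1 156.4  94.8] [478.6 167.4 136.1] [471.5 163.6 124.6]
  stand 893 ((457.05926513671875, 133.48251342773438), (115.69269561767578, 93.89778900146484), 7.761904716491699) 40.04444448399933
  tops [110.7 132.7 133.9 136.1]
  above50 ((490.7421875, 154.5856170654297), (224.81005859375, 62.64785385131836), 26.08036231994629)
scene B tab 352 [519.  346.9  78.3] [548.7 363.4 122.7] [539.7 354.5 114. ]
  stand 1352 ((532.8593139648438, 354.7425537109375), (97.77103424072266, 42.72431945800781), 19.24832534790039) 39.725819557669716
  tops [100.2 121.2 122.1 122.7]
  above50 ((534.058837890625, 355.0116271972656), (47.059532165527344, 10.319287300109863), 19.114166259765625)Traceback (most recent call last):
  File "<stdin>", line 9, in <module>
    return umr_maximum(a, axis, None, out, keepdims, initial, where)
ValueError: zero-size array to reduction operation maximum which has no identity
```

```bash
python3 - <<'E'
from snap import *
im,d,c=pickle.load(open('scene0.pkl','rb')); W=cloud(d,c)
cv2.imwrite('pics/cropA.png',cv2.resize(im[195:300,310:480],None,fx=4.5,fy=4.5,interpolation=cv2.INTER_CUBIC))
hsv=cv2.cvtColor(im,cv2.COLOR_BGR2HSV)
rr=lambda q:cv2.minAreaRect(q.astype(np.float32))
m=np.zeros(d.shape,bool); m[200:300,320:375]=1
near=(np.hypot(W[...,0]-465,W[...,1]-163)<60)&m
for n,dd in(('scene',1),('top',1)):
    im,d,c=pickle.load(open(n+'0.pkl','rb')); W=cloud(d,c);hsv=cv2.cvtColor(im,cv2.COLOR_BGR2HSV)
    m=np.hypot(W[...,0]-465,W[...,1]-163)<60
    q=W[m&(W[...,2]>50)&(W[...,2]<140)]; print(n,'clamp',len(q),rr(q[:,:2]),q[:,2].max())
    q=W[m&(W[...,2]>97)&(W[...,2]<140)]; print(n,'tab',len(q),rr(q[:,:2]),q.mean(0))
    q=W[m&(abs(W[...,2]-40)<3)&(hsv[...,0]<25)&(hsv[...,1]>70)]; print(n,'stand',len(q),rr(q[:,:2]),q[:,2].mean())
    # bracket
    box={'scene':(130,200,250,300),'top':(370,165,465,255)}[n]
    mm=np.zeros(d.shape,bool); mm[box[1]:box[3],box[0]:box[2]]=1
    q=W[mm&(abs(W[...,2]-75)<3.5)]; print(n,'plate',len(q),rr(q[:,:2]),q[:,2].mean(),q.min(0),q.max(0))
    t=W[(W[...,2]>103)&(W[...,2]<116)&(hsv[...,1]<60)&(hsv[...,2]>110)]
    t=t[np.hypot(*(t[:,:2]-q[:,:2].mean(0)).T)<200]
    print('tube',len(t),rr(t[:,:2]),t[:,2].max()); 
    L=cv2.fitLine(t[:,:2].astype(np.float32),cv2.DIST_HUBER,0,.01,.01).ravel(); print(L,np.degrees(np.arctan2(L[1],L[0])))
E
```

```text
scene clamp 420 ((464.9345397949219, 160.93397521972656), (68.81061553955078, 9.978070259094238), 7.643083095550537) 136.08170989538803
scene tab 242 ((462.7695617675781, 160.64344787597656), (31.370206832885742, 9.978070259094238), 7.643083095550537) [468.42797356 162.43804757 121.58307541]
scene stand 863 ((462.42950439453125, 160.29388427734375), (97.9100341796875, 42.25770568847656), 7.612499713897705) 40.12559848749516
scene plate 1871 ((567.1581420898438, -68.29684448242188), (122.85767364501953, 134.71115112304688), 12.362027168273926) 75.33041851022814 [ 503.69873006 -145.22710087   71.53343223] [640.41763826  -1.02162214  78.48369733]
tube 2263 ((583.25341796875, -132.6197052001953), (32.904598236083984, 267.32635498046875), 12.998119354248047) 113.77941418942606
[ 2.2077093e-01 -9.7532570e-01  5.8721777e+02 -1.3204642e+02] -77.24568
top clamp 230 ((459.6400146484375, 161.9836883544922), (69.4267807006836, 9.8978853225708), 7.004175186157227) 135.77817376526502
top tab 138 ((460.23388671875, 162.05665588378906), (29.41421127319336, 9.8978853225708), 7.00417423248291) [458.67127051 161.26830996 127.88245073]
top stand 826 ((460.01507568359375, 161.67356872558594), (94.95061492919922, 41.35643768310547), 7.938533782958984) 39.720242273701075
top plate 1793 ((565.52001953125, -66.9345932006836), (120.98694610595703, 134.53009033203125), 12.928241729736328) 74.32606746883289 [ 502.62646073 -143.93453151   71.51408156] [ 6.38081217e+02 -5.79790522e-01  7.82482617e+01]
tube 2191 ((580.6868896484375, -135.71315002441406), (30.637989044189453, 259.17401123046875), 12.825929641723633) 114.73661508982764
[ 2.1872506e-01 -9.7578651e-01  5.7909473e+02 -1.3390163e+02] -77.36584
```

View pics/cropA.png

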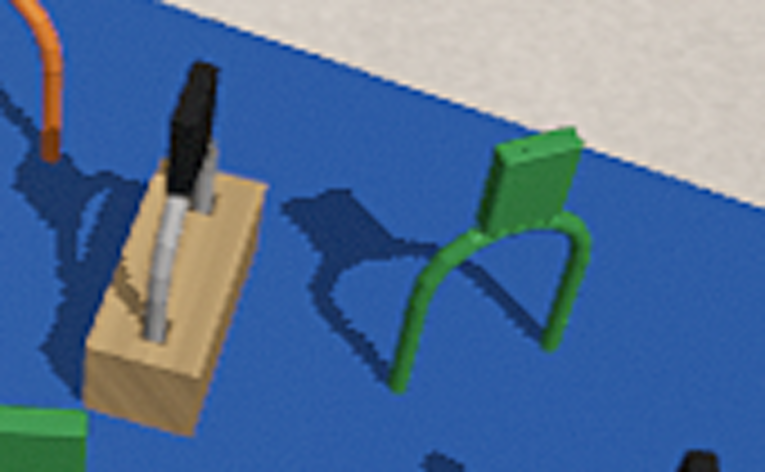

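Crop: the black-tab clamp at scene (350,235) is clamp A. It spans about 69 mm, with its top at z≈134, so it is the wide one. B at (460,320) measures 47 mm with its top at 122, so it is the narrow one. Now the bracket holes.

```bash
cat > brk.py <<'E'
from snap import *
def holes(im,d,c,a=None,ref=(572,-90)):
    W=cloud(d,c); a=np.radians(12.75 if a is None else a)
    R=np.array([[np.cos(a),np.sin(a)],[-np.sin(a),np.cos(a)]])
    # project a z=75 plane grid to image
    T=np.linalg.inv(np.array(c['world_from_camera']))
    g=np.arange(-80,80,.5); X,Y=np.meshgrid(g,g[::-1])
    L=np.stack([X.ravel(),Y.ravel()],1); P=np.c_[L@R+np.array(ref),np.full(len(L),75.)]
    uv,_=cv2.projectPoints(P,cv2.Rodrigues(T[:3,:3])[0],T[:3,3],np.array(c['mtx']),np.array(c['dist_coeffs']))
    uv=uv.reshape(*X.shape,2).astype(np.float32)
    rect=cv2.remap(im,uv[...,0],uv[...,1],cv2.INTER_LINEAR)
    Z=cv2.remap(np.nan_to_num(W[...,2],nan=-1).astype(np.float32),uv[...,0],uv[...,1],cv2.INTER_NEAREST)
    return rect,Z,X,Y
E
python3 - <<'E'
from brk import *
out=[]
for n in('scene','top'):
    im,d,c=pickle.load(open(n+'0.pkl','rb')); rect,Z,X,Y=holes(im,d,c)
    out.append(rect)
    for s in(-1,1):
        m=((Z<71)&(np.hypot(X-32*s,Y)<22)).astype(np.uint8)
        cs,_=cv2.findContours(m,0,2)
        cs=max(cs,key=cv2.contourArea)if cs else None
        if cs is not None: 
            mm=cv2.moments(cs); x,y=mm['m10']/mm['m00'],mm['m01']/mm['m00']; print(n,s,mm['m00']/4,'local',x/2-80,79.5-y/2,cv2.minAreaRect(cs)[1])
    pl=(abs(Z-75)<2.5); print('plate ext x',X[pl&(abs(Y)<30)].min(),X[pl&(abs(Y)<30)].max())
    for s in(-1,1):
        q=Y[pl&(abs(X-52*s)<4)]; print(np.percentile(q,[1,99]) if len(q) else None)
cv2.imwrite('pics/holes.png',cv2.resize(np.hstack(out),None,fx=1.2,fy=1.2))
E
```

```text
scene -1 51.625 local -41.1408393866021 2.69572235673931 (14.200325012207031, 30.286630630493164)
scene 1 497.375 local 33.16855156236909 1.773980061992134 (52.32398986816406, 52.771202087402344)
plate ext x -62.0 63.0
[-44.   44.5]
[-44.  46.]
top -1 559.875 local -33.617995088189325 1.8439755897893946 (55.78319549560547, 54.57051086425781)
top 1 485.875 local 32.04056255895719 1.575508103936201 (45.891170501708984, 52.75523376464844)
plate ext x -63.0 60.0
[-41.  46.]
[-41.5  44.5]
```

View pics/holes.png

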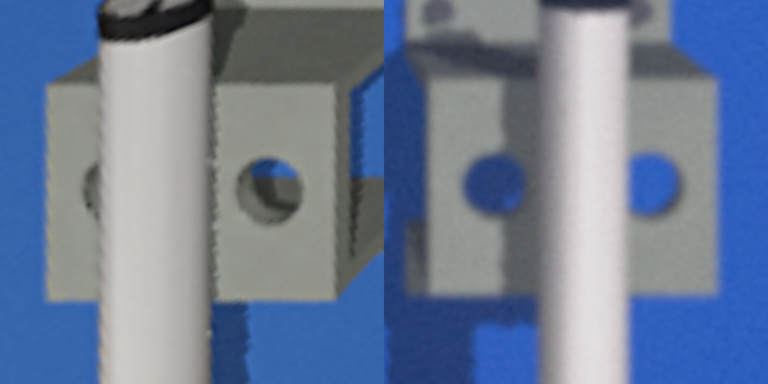

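Choice: clamp A at scene (350,235), centre ≈ (461,161), yaw ≈ 7.6°. Bracket_mid ≈ (571.5,-88.4), yaw ≈ 12.8°. Next I turn the tool and travel to above A.

Call:
{"method": "arm_command", "body": {
  "moves": [0,0,0,0,0,6.27,1,0,0,0,0,0,6.27,1,0,0,0,0,0,6.27,1,1.5,-3.1,0.2,0,0,0,1,1.5,-3.1,0.2,0,0,0,1,1.5,-3.1,0.2,0,0,0,1,1.5,-3.1,0.2,0,0,0,1,1.5,-3.1,0.2,0,0,0,1,1.5,-3.1,0.2,0,0,0,1,1.5,-3.1,0.2,0,0,0,1,1.5,-3.1,0.2,0,0,0,1,1.5,-3.1,0.2,0,0,0,1]
}}

```text
t: 1.1
position: [341.4, -196.5, 226.8]
tool_rot: [-3.134, -0.207, 0.0]
force: [0.5, 0.3, -0.1]
opening: 85.6
```

Call:
{"method": "arm_command", "body": {
  "moves": [1.5,-3.1,0.2,0,0,0,1,1.5,-3.1,0.2,0,0,0,1,1.5,-3.1,0.2,0,0,0,1,1.5,-3.1,0.2,0,0,0,1,1.5,-3.1,0.2,0,0,0,1,1.5,-3.1,0.2,0,0,0,1,1.5,-3.1,0.2,0,0,0,1,1.5,-3.1,0.2,0,0,0,1,1.5,-3.1,0.2,0,0,0,1,1.5,-3.1,0.2,0,0,0,1,0,0,0,0,0,0,1,0,0,0,0,0,0,1]
}}

```text
t: 2.1
position: [448.9, 130.1, 206.3]
tool_rot: [3.134, 0.214, -0.004]
force: [-0.5, -1.2, 0.7]
opening: 85.3
```

```bash
cat > rel.py <<'E'
from snap import *
from scipy.spatial.transform import Rotation as Ro
def rel(target,psi):
    s=r.get_state(); R=Ro.from_rotvec(s['tool_rot']); Rt=Ro.from_euler('z',psi,degrees=True)*Ro.from_rotvec([np.pi,0,0])
    print('t',s['t'],'pos',s['position'].round(1),'F',s['force'].round(1),'open',s['opening'])
    print('turn deg (tool)',np.degrees((R.inv()*Rt).as_rotvec()).round(2),'shift cm in current',(R.inv().apply(np.array(target)-s['position'])/10).round(2),'in final axes',(Rt.inv().apply(np.array(target)-s['position'])/10).round(2))
E
python3 - <<'E'
from rel import *
rel((461.3,161.3,113),7.6)
im,d,c=snap('wrist','w1'); W=cloud(d,c)
m=np.hypot(W[...,0]-461,W[...,1]-161)<60
rr=lambda q:cv2.minAreaRect(q[:,:2].astype(np.float32))
for lo,hi in((125,140),(90,140),(37,43)):
    q=W[m&(W[...,2]>lo)&(W[...,2]<hi)]; print(lo,len(q),rr(q),np.percentile(q[:,2],98))
E
```

```text
t 2.1 pos [448.9 130.1 206.3] F [-0.5 -1.2  0.7] open 85.3245160879145
turn deg (tool) [0.03 0.14 0.2 ] shift cm in current [ 1.68 -2.93  9.32] in final axes [ 1.65 -2.93  9.33]
125 887 ((464.0395202636719, 161.49229431152344), (29.654218673706055, 10.285909652709961), 7.828737735748291) 133.59160018398282
90 1313 ((466.2378234863281, 161.77603149414062), (34.038265228271484, 10.323790550231934), 7.458222389221191) 133.49019928934982
37 4014 ((463.7093200683594, 161.6954345703125), (96.13087463378906, 41.97515869140625), 7.146236896514893) 40.98025424838345
```

View pics/w1.png

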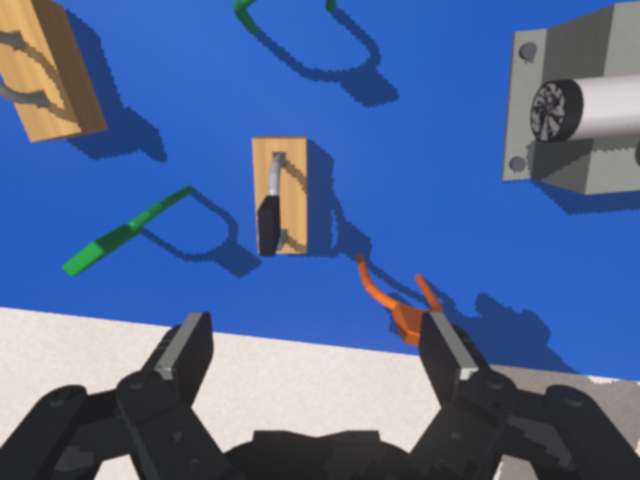

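The wrist picture shows the wide clamp's tab at (270,225), on its stand. The orange clamp at (410,320) could be near the finger path, so I check clearances there.

```bash
python3 - <<'E'
from rel import *
for n in('top0','scene0','w1'):
    im,d,c=pickle.load(open(n+'.pkl','rb')); W=cloud(d,c); h=cv2.cvtColor(im,cv2.COLOR_BGR2HSV)
    for nm,m in(('orange',(h[...,0]<13)&(h[...,1]>190)),('green',(abs(h[...,0]-62)<15)&(h[...,1]>150))):
        q=W[m&(W[...,2]>15)]; a=np.radians(7.6); l=(q[:,:2]-[463,161.5])@np.array([[np.cos(a),-np.sin(a)],[np.sin(a),np.cos(a)]])
        k=(abs(l)<110).all(1)&(q[:,2]>50)
        if k.sum(): 
            i=np.argsort(abs(l[k,1]))[:1]; print(n,nm,k.sum(),'local x',l[k,0].min(),l[k,0].max(),'y',l[k,1].min(),l[k,1].max(),'z',q[k,2].max())
rel((463,161.5,113),7.6)
E
```

```text
top0 orange 1 local x -73.32881357470612 -73.32881357470612 y -78.50954553143595 -78.50954553143595 z 77.18159631762614
top0 green 34 local x -21.62935540244121 -5.4055526171323365 y 92.93971982822963 109.6518285987278 z 130.03903730170077
scene0 orange 135 local x -77.2727120094577 -64.81831112935862 y -109.39427402598567 -72.06043904375817 z 128.6623132669195
scene0 green 107 local x -13.95308076712736 2.799117203746365 y 85.38154953479702 109.93145603213851 z 129.55877232913855
w1 orange 167 local x -74.54557305142042 -64.09901641139739 y -96.9497840991401 -70.819941088762 z 128.22738648539124
w1 green 635 local x -21.411114225703518 2.758116528523396 y 86.03215565593709 109.93255584530208 z 128.8202220925294
t 2.15 pos [448.8 129.  206.6] F [-0.1  0.1  0.1] open 85.65675742345329
turn deg (tool) [0.05 0.11 0.08] shift cm in current [ 1.86 -3.04  9.35] in final axes [ 1.84 -3.04  9.36]
```

Call:
{"method": "arm_command", "body": {
  "moves": [0.92,-1.52,0,0,0,0,1,0.92,-1.52,0,0,0,0,1,0,0,2.5,0,0,0,1,0,0,2.5,0,0,0,1,0,0,2.0,0,0,0,0.6,0,0,1.5,0,0,0,0.3,0,0,0.85,0,0,0,0,0,0,0,0,0,0,0,0,0,0,0,0,0,-0.2],
  "force": 40
}}

```text
t: 2.9
position: [463.6, 160.5, 114.1]
tool_rot: [3.135, 0.206, 0.0]
force: [-0.2, -0.3, -0.1]
opening: 34.6
```

```bash
python3 - <<'E'
from rel import *
rel((463,161.5,113),7.6)
snap('wrist','w2');snap('scene','s2')
E
```

```text
t 2.9 pos [463.6 160.5 114.1] F [-0.2 -0.3 -0.1] open 34.5785917375432
turn deg (tool) [ 0.01  0.   -0.1 ] shift cm in current [-0.04 -0.11  0.11] in final axes [-0.04 -0.11  0.11]
```

View pics/w2.png

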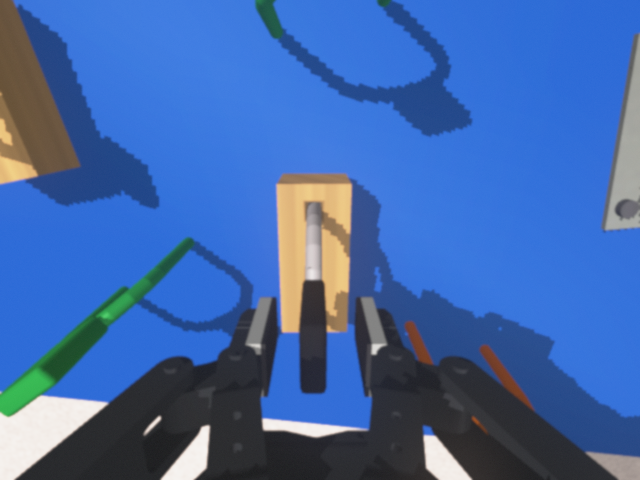

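View pics/s2.png

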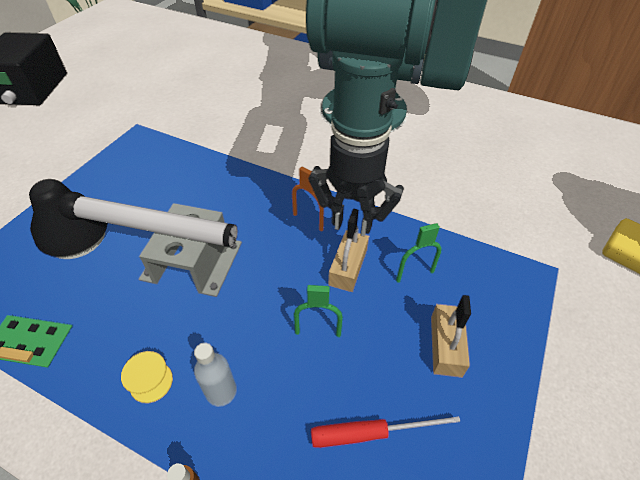

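The tab at wrist (313,335) is well centred between the pads, whose inner edges are at about 272 and 360. Close.

Call:
{"method": "arm_command", "body": {
  "moves": [0,0,0,0,0,0,-1,0,0,0,0,0,0,-1,0,0,0,0,0,0,-1,0,0,0,0,0,0,-1,0,0,0,0,0,0,-1,0,0,0,0,0,0,-1],
  "force": 50
}}

```text
t: 3.5
position: [464.3, 161.6, 115.2]
tool_rot: [-3.135, -0.208, -0.004]
force: [-0.5, -0.3, 6.1]
opening: 9.4
```

Call:
{"method": "arm_command", "body": {
  "moves": [0,0,-0.5,0,0,0,-1,0,0,-0.5,0,0,0,-1,0,0,-1,0,0,0,-1,0,0,-1,0,0,0,-1,0,0,-1,0,0,0,-1,0,0,-1,0,0,0,-1,0,0,-1,0,0,0,-1,0,0,-2,0,0,0,-1,0,0,-2,0,0,0,-1,0,0,-2,0,0,0,-1,0,0,-1,0,0,0,-1,0,0,0,0,0,0,-1]
}}

```text
t: 4.5
position: [464.8, 161.7, 247.5]
tool_rot: [-3.134, -0.208, -0.01]
force: [-0.8, -0.6, -1.0]
opening: 9.1
```

```bash
python3 - <<'E'
from rel import *
rel((571.5,-88.4,239.5),12.8)
snap('wrist','w3');snap('scene','s3')
E
```

```text
t 4.5 pos [464.8 161.7 247.5] F [-0.8 -0.6 -1. ] open 9.121356964950484
turn deg (tool) [-0.01 -0.37 -5.21] shift cm in current [ 7.27 26.2   0.84] in final axes [ 4.87 26.75  0.8 ]
```

View pics/s3.png

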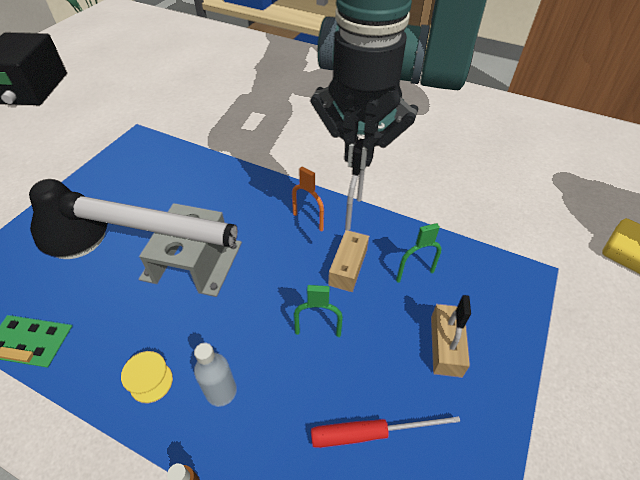

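View pics/w3.png

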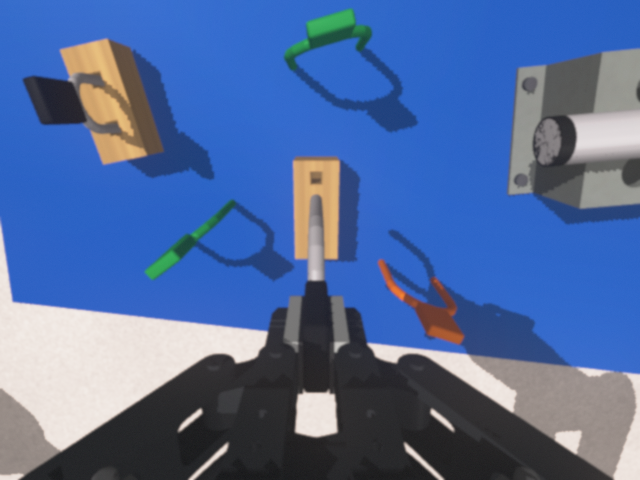

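The clamp is lifted clear and the stand's holes are empty (scene (350,252)). The narrow clamp is untouched at (458,325). Carry it to above the bracket.

Call:
{"method": "arm_command", "body": {
  "moves": [0,0,0,0,-0.3,-5.2,-1,0.23,1.25,0,0,0,0,-1,0.46,2.5,0,0,0,0,-1,0.55,3,0,0,0,0,-1,0.55,3,0,0,0,0,-1,0.55,3,0,0,0,0,-1,0.55,3,0,0,0,0,-1,0.55,3,0,0,0,0,-1,0.55,3,0,0,0,0,-1,0.46,2.5,0,0,0,0,-1,0.27,1.5,0,0,0,0,-1,0.18,1,0,0,0,0,-1]
}}

```text
t: 5.6
position: [570.2, -90.0, 241.3]
tool_rot: [-3.121, -0.347, 0.014]
force: [0.8, 0.7, -1.0]
opening: 9.2
```

Call:
{"method": "arm_command", "body": {
  "moves": [0,0,0,0,0,0,-1,0,0,0,0,0,0,-1,0,0,0,0,0,0,-1]
}}

```text
t: 5.85
position: [570.1, -87.3, 243.3]
tool_rot: [-3.121, -0.352, 0.009]
force: [-0.8, 0.0, -1.3]
opening: 9.2
```

```bash
python3 - <<'E'
from rel import *
from brk import holes
rel((571.5,-88.4,239.5),12.8)
snap('wrist','w4');snap('top','t4');snap('scene','s4')
for n in('w4','t4','s4'):
    im,d,c=pickle.load(open(n+'.pkl','rb')); W=cloud(d,c)
    q=W[(np.hypot(W[...,0]-571,W[...,1]+88)<60)&(W[...,2]>135)&(W[...,2]<185)]
    if len(q)>20:
        a=np.radians(12.8);l=(q[:,:2]-[571.5,-88.4])@np.array([[np.cos(a),-np.sin(a)],[np.sin(a),np.cos(a)]])
        print(n,len(q),'z',q[:,2].min(),q[:,2].max(),'legs local')
        for s in(-1,1):
            k=(s*l[:,0]>15); 
            if k.sum(): print(s,k.sum(),np.percentile(l[k],[2,50,98],axis=0).round(1).tolist())
E
```

```text
t 5.85 pos [570.1 -87.3 243.3] F [-0.8  0.  -1.3] open 9.189915073663297
turn deg (tool) [-0.07  0.32  0.07] shift cm in current [0.11 0.14 0.38] in final axes [0.11 0.14 0.38]
w4 249 z 135.03950186465292 184.64063702548017 legs local
1 249 [[30.1, -2.3], [32.8, 1.6], [33.6, 5.1]]
t4 46 z 135.9808143724091 165.13514054173277 legs local
-1 20 [[-40.5, 4.1], [-37.7, 5.5], [-34.8, 6.4]]
1 26 [[23.1, 0.9], [24.7, 5.3], [28.7, 6.5]]
s4 295 z 135.02982140445164 184.7941951460055 legs local
-1 143 [[-37.7, -1.2], [-33.4, 3.8], [-31.2, 6.0]]
1 152 [[26.3, -0.7], [30.7, 4.2], [32.8, 6.3]]
```

View pics/s4.png

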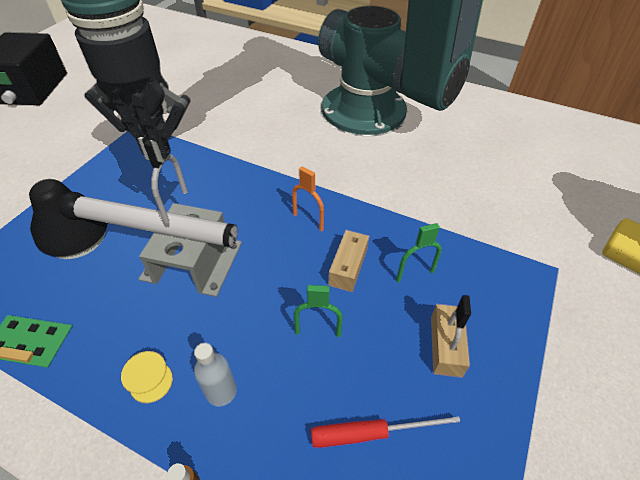

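View pics/w4.png

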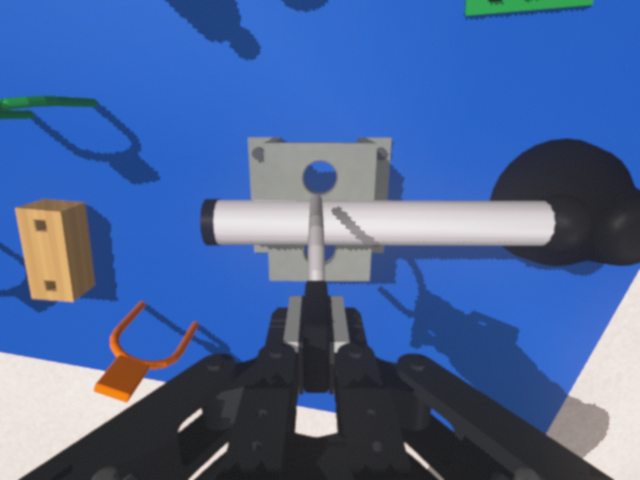

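The clamp hangs upright at scene (165,190), with its legs above the tube. The visible hole is at wrist (320,177), in line with the near leg at column 316. I apply a 2 mm trim and lower in stages.

Call:
{"method": "arm_command", "body": {
  "moves": [0.2,0.2,0,0,0.3,0,-1,0,0,0.5,0,0,0,-1,0,0,1,0,0,0,-1,0,0,1,0,0,0,-1,0,0,1,0,0,0,-1,0,0,0.5,0,0,0,-1,0,0,0,0,0,0,-1,0,0,0,0,0,0,-1]
}}

```text
t: 6.67
position: [572.5, -90.1, 202.6]
tool_rot: [-3.121, -0.35, 0.002]
force: [-0.6, 0.0, 0.1]
opening: 9.0
```

```bash
python3 - <<'E'
from rel import *
rel((571.5,-88.4,138.5),12.8)
im,d,c=snap('wrist','w5');snap('scene','s5')
im=cv2.imread('pics/s5.png')[120:320,110:290]; a=cv2.resize(im,None,fx=3,fy=3,interpolation=2)
b=cv2.imread('pics/w5.png')[100:340,220:420]; b=cv2.resize(b,None,fx=1.2,fy=2.5)
cv2.imwrite('pics/c5.png',np.hstack([a,cv2.resize(b,(240,600))]))
E
```

```text
t 6.6667 pos [572.5 -90.1 202.6] F [-0.6  0.   0.1] open 8.990881793083487
turn deg (tool) [-0.05  0.08 -0.02] shift cm in current [-0.05 -0.18  6.41] in final axes [-0.06 -0.19  6.41]
```

View pics/c5.png

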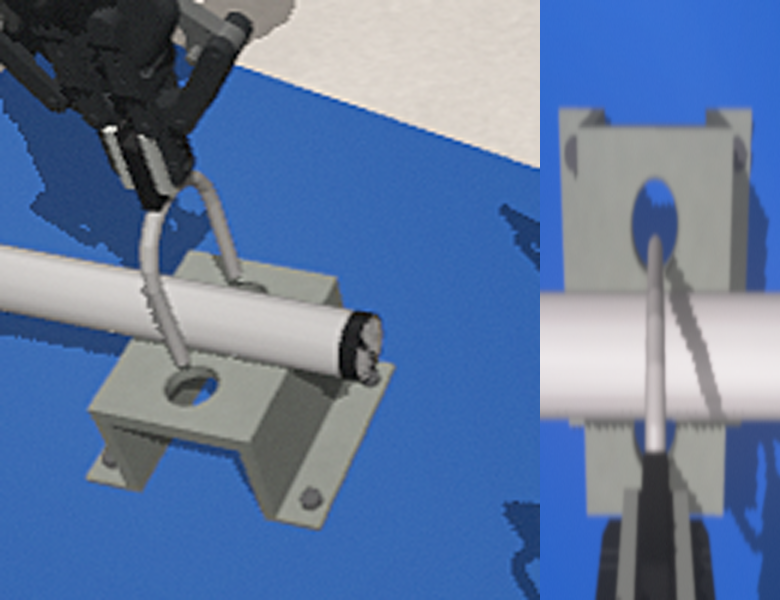

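View pics/w5.png

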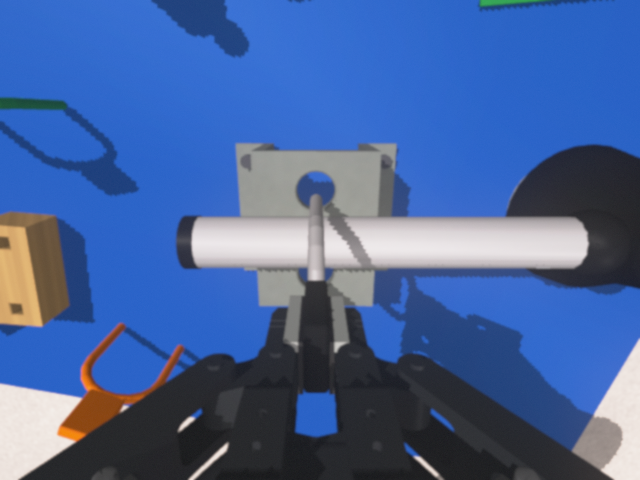

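Both legs straddle the tube. The front leg tip (crop (185,362)) is heading into its hole at (192,387), and the column alignment in the wrist view is good (316 vs 315). Keep lowering.

Call:
{"method": "arm_command", "body": {
  "moves": [0,0,0.5,0,0,0,-1,0,0,0.5,0,0,0,-1,0,0,0.5,0,0,0,-1,0,0,0.5,0,0,0,-1,0,0,0.5,0,0,0,-1,0,0,0.5,0,0,0,-1,0,0,0,0,0,0,-1,0,0,0,0,0,0,-1]
}}

```text
t: 7.43
position: [572.6, -90.0, 172.8]
tool_rot: [-3.121, -0.35, 0.002]
force: [0.0, 0.5, -1.3]
opening: 9.1
```

```bash
python3 - <<'E'
from rel import *
rel((571.5,-88.4,138.5),12.8)
snap('scene','s6')
im=cv2.imread('pics/s6.png')[120:320,110:290]; cv2.imwrite('pics/c6.png',cv2.resize(im,None,fx=3,fy=3,interpolation=2))
E
```

```text
t 7.4333 pos [572.6 -90.  172.8] F [ 0.   0.5 -1.3] open 9.107496778237577
turn deg (tool) [-0.04  0.06 -0.01] shift cm in current [-0.07 -0.18  3.43] in final axes [-0.07 -0.18  3.43]
```

View pics/c6.png

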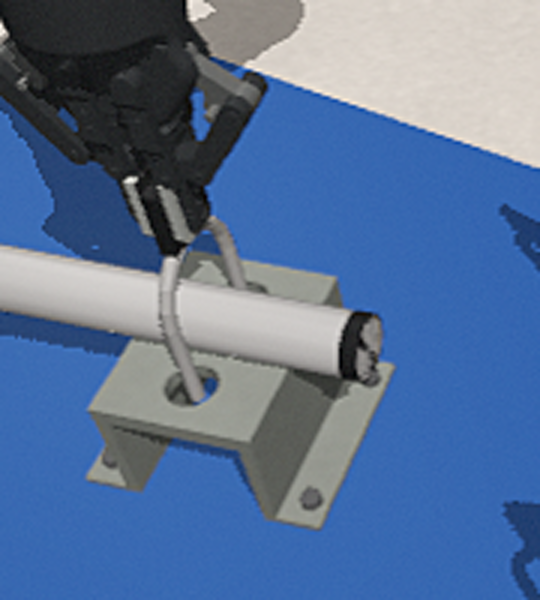

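The front leg is inside its hole (crop (195,390)), with no contact force. Continue.

Call:
{"method": "arm_command", "body": {
  "moves": [0,0,0.5,0,0,0,-1,0,0,0.5,0,0,0,-1,0,0,0.5,0,0,0,-1,0,0,0.5,0,0,0,-1,0,0,0.5,0,0,0,-1,0,0,0.3,0,0,0,-1,0,0,0,0,0,0,-1,0,0,0,0,0,0,-1]
}}

```text
t: 8.15
position: [572.7, -90.1, 145.1]
tool_rot: [-3.122, -0.35, 0.001]
force: [-0.3, 0.5, -1.5]
opening: 9.3
```

Call:
{"method": "arm_command", "body": {
  "moves": [0,0,0.1,0,0,0,-1,0,0,0.1,0,0,0,-1,0,0,0.1,0,0,0,-1,0,0,0,0,0,0,-1]
}}

```text
t: 8.48
position: [572.9, -90.1, 142.4]
tool_rot: [-3.122, -0.35, 0.0]
force: [-0.1, 0.2, -1.7]
opening: 9.2
```

```bash
python3 - <<'E'
from rel import *
rel((571.5,-88.4,138.5),12.8)
snap('scene','s7')
im=cv2.imread('pics/s7.png')[120:320,110:290]; cv2.imwrite('pics/c7.png',cv2.resize(im,None,fx=3,fy=3,interpolation=2))
E
```

```text
t 8.4833 pos [572.9 -90.1 142.4] F [-0.1  0.2 -1.7] open 9.154974284627889
turn deg (tool) [-0.01  0.   -0.01] shift cm in current [-0.09 -0.19  0.39] in final axes [-0.09 -0.19  0.39]
```

View pics/c7.png

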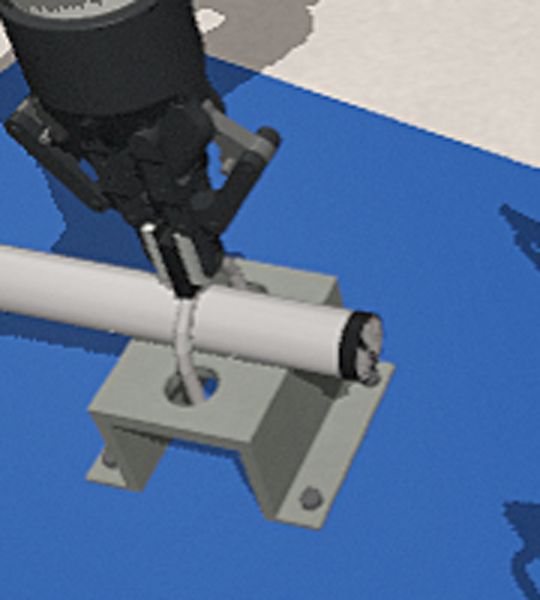

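Nearly seated. I step down 1 mm at a time, watching the force.

Call:
{"method": "arm_command", "body": {
  "moves": [0,0,0.1,0,0,0,-1,0,0,0.1,0,0,0,-1,0,0,0,0,0,0,-1]
}}

```text
t: 8.78
position: [572.8, -90.1, 140.2]
tool_rot: [-3.122, -0.35, 0.001]
force: [-0.7, 0.1, -2.0]
opening: 9.5
```

Call:
{"method": "arm_command", "body": {
  "moves": [0,0,0.1,0,0,0,-1,0,0,0,0,0,0,-1]
}}

```text
t: 8.95
position: [572.8, -90.1, 139.3]
tool_rot: [-3.122, -0.35, 0.0]
force: [0.8, -0.9, -0.7]
opening: 9.5
```

Call:
{"method": "arm_command", "body": {
  "moves": [0,0,0.1,0,0,0,-1,0,0,0,0,0,0,-1]
}}

```text
t: 9.12
position: [573.0, -90.1, 138.6]
tool_rot: [-3.122, -0.35, -0.0]
force: [-0.6, -0.4, 0.7]
opening: 9.2
```

Call:
{"method": "arm_command", "body": {
  "moves": [0,0,0.05,0,0,0,-1,0,0,0,0,0,0,-1]
}}

```text
t: 9.28
position: [573.0, -90.1, 138.5]
tool_rot: [3.122, 0.35, 0.001]
force: [-1.1, 0.3, 0.4]
opening: 9.4
```

Call:
{"method": "arm_command", "body": {
  "moves": [0,0,0.05,0,0,0,-1,0,0,0,0,0,0,-1,0,0,0,0,0,0,-1]
}}

```text
t: 9.53
position: [573.0, -90.2, 138.4]
tool_rot: [3.122, 0.35, 0.001]
force: [-1.5, -0.1, 6.0]
opening: 9.3
```

Contact at 138.4, matching the predicted 138.5, at about 6 N: the bow rests on the tube. Let go.

Call:
{"method": "arm_command", "body": {
  "moves": [0,0,0,0,0,0,-0.7,0,0,0,0,0,0,-0.5,0,0,0,0,0,0,-0.3,0,0,0,0,0,0,-0.1,0,0,0,0,0,0,0,0,0,0,0,0,0,0]
}}

```text
t: 10.03
position: [572.8, -90.1, 137.2]
tool_rot: [-3.122, -0.35, 0.001]
force: [0.0, -0.0, -0.1]
opening: 42.6
```

```bash
python3 - <<'E'
from rel import *
rel((571.5,-88.4,138.5),12.8)
snap('wrist','w8')
E
```

```text
t 10.0333 pos [572.8 -90.1 137.2] F [ 0.  -0.  -0.1] open 42.64061901169014
turn deg (tool) [-0.02  0.02 -0.01] shift cm in current [-0.09 -0.19 -0.13] in final axes [-0.09 -0.19 -0.13]
```

View pics/w8.png

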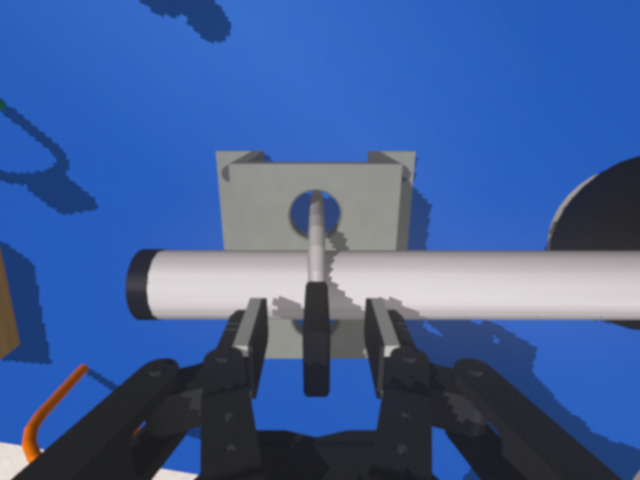

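The tab stands free at wrist (316,340), with open fingers well clear on both sides (267 and 368) and the leg in the hole at (316,205). Retreat straight up.

Call:
{"method": "arm_command", "body": {
  "moves": [0,0,-0.5,0,0,0,0,0,0,-1,0,0,0,0,0,0,-1.5,0,0,0,0,0,0,-2,0,0,0,0,0,0,-2,0,0,0,0,0,0,-2,0,0,0,0,0,0,-2,0,0,0,0,0,0,-2,0,0,0,0,0,0,-1,0,0,0,0,0,0,0,0,0,0,0,0,0,0,0,0,0,0]
}}

```text
t: 11.0
position: [573.1, -90.2, 278.2]
tool_rot: [3.122, 0.35, 0.002]
force: [-0.2, -0.5, 0.2]
opening: 42.7
```

```bash
python3 - <<'E'
from rel import *
rel((571.5,-88.4,138.5),12.8)
for n in('wrist','scene'):
    im,d,c=snap(n,n+'9'); W=cloud(d,c)
    q=W[(np.hypot(W[...,0]-572,W[...,1]+89)<45)&(W[...,2]>118)&(W[...,2]<170)]
    print(n,'tab',len(q),cv2.minAreaRect(q[:,:2].astype(np.float32)),'top z',np.percentile(q[:,2],98),'expected',75+17.5+64)
im=cv2.imread('pics/scene9.png'); cv2.imwrite('pics/c9.png',cv2.resize(im[120:320,110:290],None,fx=3,fy=3,interpolation=2))
E
```

```text
t 11.0 pos [573.1 -90.2 278.2] F [-0.2 -0.5  0.2] open 42.655495935683255
turn deg (tool) [ 0.03 -0.08 -0.01] shift cm in current [-0.13 -0.22 13.97] in final axes [-0.11 -0.21 13.97]
wrist tab 698 ((571.9663696289062, -90.7296142578125), (30.936616897583008, 9.905546188354492), 13.07520866394043) top z 156.98602881607502 expected 156.5
scene tab 404 ((571.9190673828125, -89.69921875), (34.881492614746094, 11.3660249710083), 12.482712745666504) top z 157.9578984042042 expected 156.5
```

View pics/c9.png

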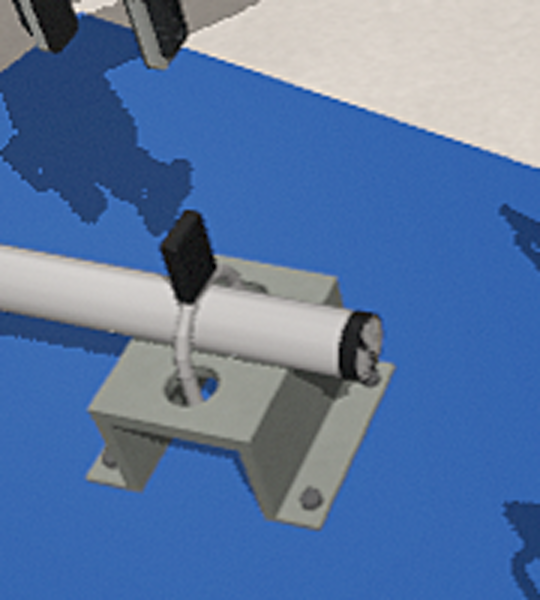

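View pics/scene9.png

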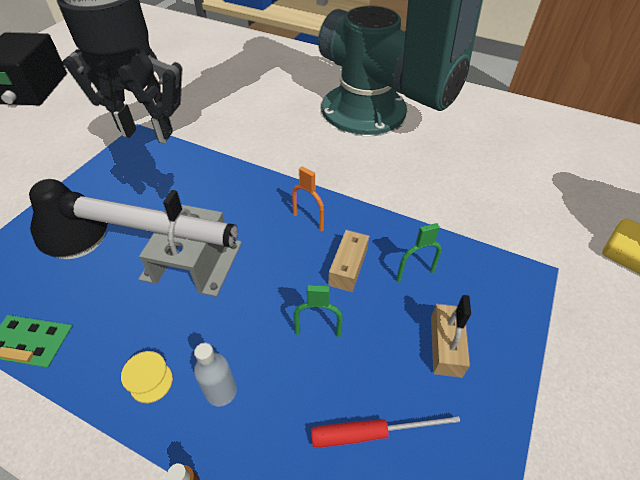

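The clamp stands upright on the tube, with its tab at scene (173,205). The tab top is at 157–158 mm (expected 156.5) and the front leg is in its hole. The narrow clamp is undisturbed at (458,325) and the robot is clear.

```bash
python3 -c "
from plant import r
print(r.hand_in())"
```

```text
the job is handed in; nothing more can be done
None
```

The wide U-bolt clamp is seated on the bracket and released. I took it from its stand by the tab, carried it over the bracket and lowered it in small steps until the bow met the tube at about 6 N. I then opened the gripper, backed straight up about 140 mm and handed in at about 11 s of the 42 s limit.

**Last checks:**
- **Height:** the tab top measured 157.0 mm by the wrist camera and 158.0 mm by the scene camera; seated should be 156.5 mm.
- **Position:** the tab centre was within about 2.5 mm of the bracket midpoint, and its yaw was 12.5–13.1° against the bracket's 12.8°.
- **Legs:** the front leg was seen down in its hole. The back leg's hole was mostly hidden by the tube, so I infer that leg from the height and the level tab.
- **Other items:** the narrow clamp still stood in its own stand, nothing else had visibly moved, and the wrist force read near zero.

The scene and top cameras disagreed by 2–3 mm on positions, and the top camera's leg reading above the bracket was about 5 mm off. I relied mainly on the wrist and scene views, and the holes leave about 10 mm of play. No check failed.

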